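# Seat the hasp, dial the bench lock open and present its shackle

### The arm

A 6-joint arm with a two-finger parallel gripper is mounted at the origin on a cart in front of the work surface, level with it; the furniture and walls round the work are solid. World frame = base frame: x ahead of the robot, y to its left, z up, the work surface at z = 0. Lengths are in mm, angles in rad, forces in N, time in s.
With the tool pointing down it reaches from about 350 to 975 mm from the base axis. Payload 7.1 kg.
Tool frame: the origin (TCP) lies on the front face of the gripper's body, between the roots of the fingers; the fingertips stand 80 mm ahead of it and the grasp point (between the pads) lies 61 mm ahead of it (env.tips_ahead is the distance from the TCP to the fingertips, in mm); z points along the fingers, y is the direction in which the jaws open and shut (so a half turn about z gives the same grasp; the last joint's range is limited). The gripper opens to 88 mm and grips with 3 to 60 N. Pads are 20 mm wide; open, the fingers measure 115 mm over their backs; the gripper's body (75 mm by 178 mm) begins 61 mm behind the grasp point.
Start: joints at [-1.299, 0.423, 1.63, -0, 1.089, -0.019], TCP at [179.217, -598.737, 302.675] pointing down, gripper open.
Joint ranges: [-3, 3], [-0.9, 2.11], [0.09, 2.58], [-1.31, 4.45], [0.11, 2.69], [-2.54, 2.54]. Speed limits (rad/s): [2.39, 2.39, 3.01, 3.14, 3.14, 3.14].

### API

Orientations are given as a unit quaternion [x, y, z, w].
In Python, from station import env, set_gripper, viewer, workorder gives the robot as it stands. Calls block until the motion is done:
- env.reach(position, orientation): joint-space move of the TCP to a pose.
- env.move_l(position, rot=None, rate=150, f_stop=None): straight line of the TCP; rot=None keeps the orientation; rate is the mean speed in mm/s. With f_stop (N) it stops when the force on the tool has changed by that much, and returns True; else False.
- env.move_joints(angles): joint-space move.
- set_gripper(opening): finger opening in mm; the grip force is fixed at half the most; returns when the fingers have stopped.
- env.hold(seconds).
- env.ik(position, orientation): joint angles nearest the present ones, or None.
- env.read_state(): the state.
- viewer.camera(name): name is "scene" or "top" or "wrist"; returns the picture (384x512x3 uint8, blue, green, red); there is no depth.
- viewer.camera_params(name): a dict with "fx", "fy", "cx", "cy" (pixels), "dist" ([k1, k2, p1, p2, k3] as OpenCV has them; the pictures are not rectified), "pose" (4x4, takes a point from camera to world coordinates); the wrist camera has in their place "tool_from_camera" (4x4, takes a point from camera to tool coordinates, whose origin is the TCP and whose axes are the flange's). Camera axes: x right, y up, looking along -z (the intrinsics and any distortion apply to the point x, -y, -z); pixel columns grow to the right and rows downward; lengths in mm; the calibration is good to about 2 mm. A picture is of the moment at which its call begins: read the wrist's pose just before it. camera_params takes no time and is no camera call.
A pose or a line that the arm cannot do raises env.IKError and nothing moves.
- workorder.sign_off(): hands the job in, once; it reports no verdict.
The state is a dict: "time_s": time; "qpos": joint angles; "dq": joint speeds; "tau": joint torques, N m; "tool_pos": TCP position; "orientation": TCP orientation; "force": force on the tool from outside, world axes, zero at the start; "wrist_torque": the same for the moment, N m; "width": finger opening in mm.
Only numpy, scipy, OpenCV 4.12 (cv2) and the standard library are available. Lean on these libraries where they do the work, as an engineer would, in place of code of your own. Each camera call takes 0.05 s, during which the arm holds its last target.

### The job

The bench lock holds its yellow hasp strap captive: press the raised end of the strap down until the strap lies flat on the lock case, then turn the black dial clockwise, click by click, until its white line points at the red mark, and only then pull the steel shackle straight up out of the case without forcing it. Finish while still holding the shackle in the gripper, upright and still, with its lower ends well above the case (8 cm or more); leave the strap flat and the dial on the mark, and do not disturb the loose tools around the lock.

Things in the scene. Friction and masses are not known exactly. Their poses are not given: they have to be found in the camera images.
- lock_case: Grey steel lock case, bare metal top, 112 (x) x 232 (y) x 50 mm high, fixed. Origin: centre of its underside, on the bench; long axis y. On its top, at x 0: red mark (5 x 13 mm) y +98, dial axis y +62, shackle's toe leg y 0, heel leg y -42, catch peg y -98. Two guide blocks 9 mm high beside the strap (x +-23.5, y -80).
- dial (a joint): Dial angle, rad, counter-clockwise seen from above; 0: white line at the red mark (open). Clicks into notches every 0.349, one exactly at 0; stays where left; a click takes under 0.15 N m. Starts 2 to 4 notches counter-clockwise of the mark, so turn it clockwise. Range -0.9 to 2.6: no stop at 0. While the strap is raised a pin stops it near 0.45. The shackle comes out only within 0.1 of 0.
- dial_grip (a point): On the dial's axis, 74 mm above the bench. Grip bar: black, 14 mm thick, 44 long, 56 to 84 mm above the bench, on a disc of radius 23 mm (top at 56 mm). The frame turns with the dial: y along the bar to the end with the white line, x across it (pinch along x). The nearest shackle leg stands 62 mm from the axis: open the fingers only about 40 mm here.
- catch (a joint): Travel of the brass catch peg under the strap's raised end, m: 0 standing 7 mm proud of the case's top, 0.007 flush. It takes about 5 N and stays down by friction. Pressed down, it frees the dial.
- hasp_strap: Loose yellow steel strap 34 (x) x 84 (y) x 5 mm, 0.1 kg, on the case's top along its y axis, with a 17 x 19 mm slot round the shackle's heel leg. Origin: centre of its underside; z is normal to its flat side. At the start its -y end is held up about 7 mm by the catch peg.
- strap_press (a point): Point on the upper face of the strap, 12 mm from its raised end, near the catch peg: press here with shut fingers. When flat it is 55 mm above the bench.
- shackle: Loose steel shackle: upside-down U of 9 mm round bar, 96.5 mm high, 0.16 kg. Origin: midway between the lower ends of its legs (y +21, -21 mm), z up. From the +y leg's end a toe 8 wide, 14 high reaches 28 mm further in +y. Locked: origin at x 0, y -21, z +8 mm in the case's frame, axes as the case's; then lifts only 5 mm. A straight lift of 42 mm clears the case.
- shackle_grip (a point): Middle of the shackle's level top bar (9 mm round, about 20 mm of it straight), 92 mm above the shackle's origin, 100 mm above the bench when locked. The bar runs along the point's y; pinch along its x from above. The space under the bar is free down to the case's top.
- step_block: Bystander: dark steel step block, 48 x 66 x 40 mm, loose, beside the strap end of the case. Origin: centre of its underside.
- shell_mill: Bystander: brown shell mill standing upright, 39 mm across, 46 mm high, loose, behind the case. Origin: centre of its underside.
- centre_punch: Bystander: dark centre punch 43 x 100 x 11 mm lying in front of the case, loose. Origin: centre of its underside.
Things that resemble listed ones, but are neither listed nor needed, are in the scene too. Of the things like the hasp_strap, leave any that is blue or pink; of the rest the larger one is meant.

How it is judged (in metres and radians):
On the way, in this order (a step that is already met when the one before it is completed fails the run):
1. the strap is pressed flat on the case and the catch peg is down, with the dial still away from the mark (angle between hasp_strap's own z axis and vertical below 0.035 rad and value of joint catch above 0.005 m and value of joint dial above 0.25 rad), for 0.2 s.
2. the dial is on the mark while the shackle is still in the lock (value of joint dial between -0.14 and 0.14 rad and z of shackle in the frame of lock_case below 0.018 m), for 0.3 s.
3. the shackle is pulled up clear of the case (z of shackle in the frame of lock_case above 0.06 m), for 0.1 s.
At the end, for the whole second after the job is handed in: The gripper holds the shackle upright (within 20 degrees) and still, its lower ends at least 70 mm above the case's top, clear of case and strap; the strap lies flat (within 2 degrees) with the catch peg down (5 mm or more); the dial is within 0.17 rad of the mark (z of shackle in the frame of lock_case above 0.12 m and angle between shackle's own z axis and vertical below 0.35 rad and linear speed of shackle below 0.03 m/s and contact force between the fingers and shackle above 1 N and contact force between shackle and lock_case below 0.1 N and contact force between shackle and hasp_strap below 0.1 N and value of joint dial between -0.17 and 0.17 rad and value of joint catch above 0.005 m and angle between hasp_strap's own z axis and vertical below 0.035 rad and z of hasp_strap in the frame of lock_case below 0.054 m); the arm keeps its last pose, push and grip.
It fails at once if the shackle is forced up with the dial off the mark (z of shackle in the frame of lock_case between 0.022 and 0.05 m and (value of joint dial above 0.28 rad or value of joint dial below -0.28 rad)).
It fails at once if a bystander tool is disturbed (moved by more than 25 mm) (distance of any of step_block, shell_mill, centre_punch from where it was at the start of the episode above 0.025 m).
It also fails if it takes over 61 s, if anything falls off the work surface, if the arm or the gripper's body presses on something with over 40 N, if the wrist force passes 120 N, or if a joint passes its speed limit or range.

## Working session

There is one attempt and no reset: what is moved stays moved. The work goes in short steps, each a Python script; the robot and the scene stay as the last script left them, time stands still between calls to the robot, and variables do not carry over. Pictures are saved under pics/ and viewed, and the job is handed in when it is done.

```bash
ls; mkdir -p pics
cat > h.py <<'E'
import numpy as np, cv2
from station import env,set_gripper,viewer,workorder
def shot(n,f,crop=None,scale=1):
    im=viewer.camera(n)
    cv2.imwrite('pics/raw_'+f,im)
    o=im
    if crop: a,b,c,d=crop; o=im[b:d,a:c]
    if scale!=1:o=cv2.resize(o,None,fx=scale,fy=scale,interpolation=cv2.INTER_CUBIC)
    cv2.imwrite('pics/'+f,o); return im
def pose(n,st=None):
    P=viewer.camera_params(n)
    return P
def ray(P,T,px):
    K=np.array([[P['fx'],0,P['cx']],[0,P['fy'],P['cy']],[0,0,1.]])
    u=cv2.undistortPoints(np.array([[px]],float),K,np.array(P['dist'],float))[0,0]
    d=np.array([u[0],-u[1],-1.]); T=np.array(T)
    return T[:3,3],T[:3,:3]@d
def onz(P,T,px,z):
    o,d=ray(P,T,px); return o+d*(z-o[2])/d[2]
def proj(P,T,pt):
    K=np.array([[P['fx'],0,P['cx']],[0,P['fy'],P['cy']],[0,0,1.]])
    T=np.array(T); c=T[:3,:3].T@(np.array(pt,float)-T[:3,3]); 
    return cv2.projectPoints(np.array([[c[0],-c[1],-c[2]]]),np.zeros(3),np.zeros(3),K,np.array(P['dist'],float))[0][0,0]
E
python3 - <<'E'
from h import *
for n in('scene','top'):
    shot(n,n+'1.png',scale=1.5)
    print(n,viewer.camera_params(n))
print(viewer.camera_params('wrist'))
s=env.read_state();print(s)
E
```

```text
pics
scene {'fx': 357.6624711883769, 'fy': 357.6624711883769, 'cx': 255.11190604885098, 'cy': 193.29020429473675, 'dist': array([-0.08529652,  0.        ,  0.        ,  0.        ,  0.        ]), 'pose': array([[-8.16326344e-01,  2.66673623e-01, -5.12344102e-01,
         2.79288420e+01],
       [-5.77463344e-01, -3.58169947e-01,  7.33655488e-01,
         4.78887065e+02],
       [ 1.21403069e-02,  8.94762241e-01,  4.46377806e-01,
         4.88897695e+02],
       [ 0.00000000e+00,  0.00000000e+00,  0.00000000e+00,
         1.00000000e+00]])}
top {'fx': 475.267094690129, 'fy': 475.267094690129, 'cx': 255.49866452411734, 'cy': 186.30790679795862, 'dist': array([-0.11637927,  0.        ,  0.        ,  0.        ,  0.        ]), 'pose': array([[-9.05784303e-03,  9.93364225e-01, -1.14653704e-01,
         3.95120686e+02],
       [-9.99833448e-01, -7.18025779e-03,  1.67785527e-02,
        -1.68126948e+02],
       [ 1.58439709e-02,  1.14786586e-01,  9.93263816e-01,
         9.76618310e+02],
       [ 0.00000000e+00,  0.00000000e+00,  0.00000000e+00,
         1.00000000e+00]])}
{'fx': 306.171682
[... 501 characters left out ...]
0,
         1.00000000e+00]])}
{'time_s': 0.1, 'qpos': array([-1.29900619e+00,  4.23761185e-01,  1.63059524e+00, -1.61937323e-05,
        1.08861823e+00, -1.90081629e-02]), 'dq': array([ 0.00210276, -0.00076208, -0.00124156, -0.00241695, -0.00170951,
        0.00233355]), 'tau': array([-3.22409073e-05, -5.45614386e+01, -2.74324429e+01,  6.45086635e-02,
        1.88385998e-02, -3.75651348e-05]), 'tool_pos': array([ 179.10996614, -598.37848606,  301.98858496]), 'orientation': array([ 9.89447372e-01,  1.44891065e-01, -9.42179850e-05, -6.84585987e-04]), 'force': array([0.07461626, 0.3682486 , 0.42778113]), 'wrist_torque': array([ 0.00778964,  0.0566783 , -0.02935226]), 'width': 87.9543341657133}
```

View pics/scene1.png

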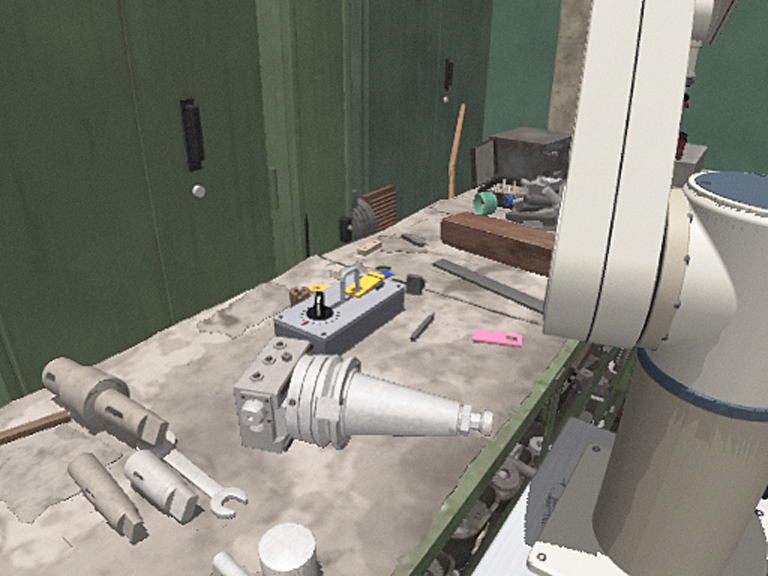

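View pics/top1.png

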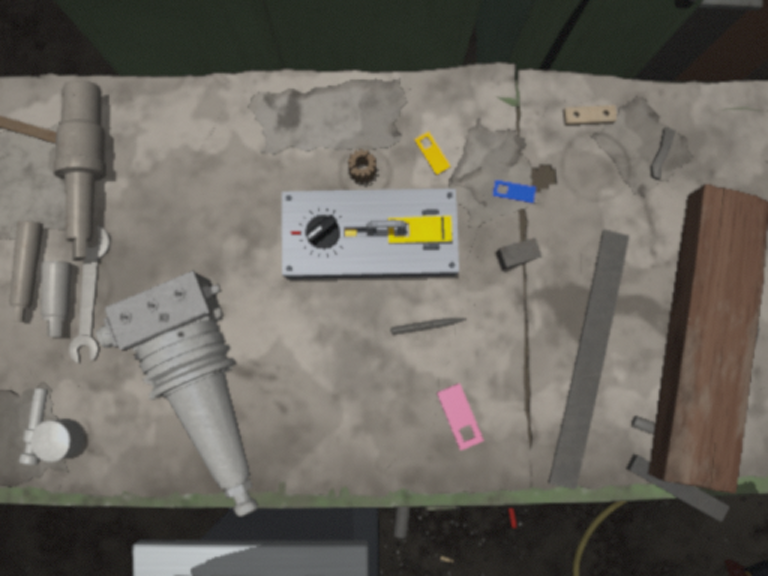

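Strap candidates in the top view (1.5x pixels): yellow on the lock (425,230), small yellow loose (432,152), blue (515,191) and pink (460,415). Blue and pink are excluded, so I choose the larger yellow one on the lock. Next is a close crop to check that choice and measure the case.

Run:
```python
from h import *
im=cv2.imread('pics/raw_top1.png')
cv2.imwrite('pics/c1.png',cv2.resize(im[115:195,180:310],None,fx=6,fy=6,interpolation=cv2.INTER_CUBIC))
im2=cv2.imread('pics/raw_scene1.png')
cv2.imwrite('pics/c2.png',cv2.resize(im2[165:240,175:285],None,fx=7,fy=7,interpolation=cv2.INTER_CUBIC))
```

```text
(no output)
```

View pics/c1.png

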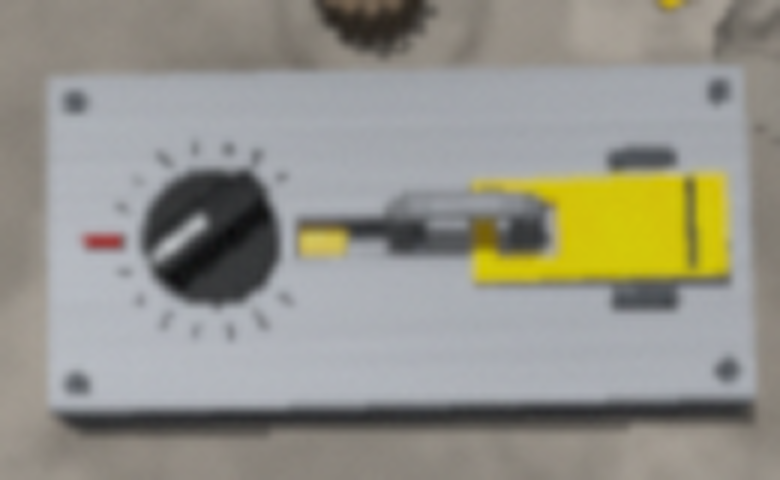

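View pics/c2.png

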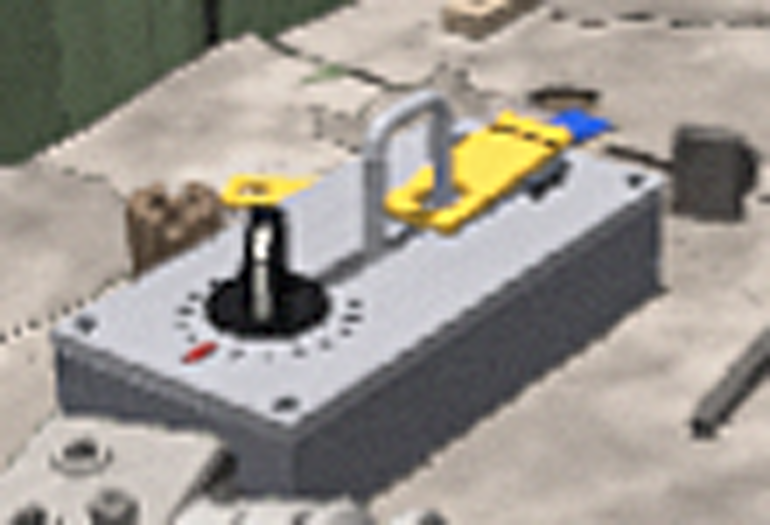

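```bash
cat >> h.py <<'E'
def down(th):
    """tool z down, tool y at angle th from world x (jaw direction)"""
    from scipy.spatial.transform import Rotation as R
    y=np.array([np.cos(th),np.sin(th),0]);z=np.array([0,0,-1.]);x=np.cross(y,z)
    return R.from_matrix(np.c_[x,y,z]).as_quat()
def wT(s):
    from scipy.spatial.transform import Rotation as R
    T=np.eye(4);T[:3,:3]=R.from_quat(s['orientation']).as_matrix();T[:3,3]=s['tool_pos']
    return T@viewer.camera_params('wrist')['tool_from_camera']
E
python3 - <<'E'
from h import *
P=viewer.camera_params('top');T=P['pose']
f=lambda x,y,z:onz(P,T,(180+x/6-.5,115+y/6-.5),z)
C=np.array([f(*c,50) for c in[(48,75),(742,66),(752,402),(52,410)]])
print(C.round(1));c=C.mean(0)
d=(C[0]-C[1])+(C[3]-C[2]);print(c,np.arctan2(-d[0],d[1]),np.linalg.norm(C-np.roll(C,1,0),axis=1))
print(f(104,242,50),f(211,238,56),f(612,235,56),f(155,258,84),f(205,215,84))
p=np.array([c[0]-40,c[1],300])
for th in(-np.pi/2,np.pi/2,0,np.pi): print(th,env.ik(p,down(th)))
E
```

```text
[[ 622.2  -49.1   50. ]
 [ 623.9 -280.3   50. ]
 [ 510.9 -281.1   50. ]
 [ 509.9  -51.5   50. ]]
[ 566.73828373 -165.53172895   50.        ] 0.005942115857237397 [112.31397084 231.18315258 113.01341819 229.57695635]
[565.61084908 -68.25548957  50.        ] [ 565.56376846 -103.98690497   56.        ] [ 565.72457598 -235.47442413   56.        ] [554.06923941 -88.16586041  84.        ] [ 567.82319787 -104.01234945   84.        ]
-1.5707963267948966 [-3.26040013e-01  3.20112373e-01  1.79460896e+00 -4.44089210e-16
  1.02687132e+00  1.24475631e+00]
1.5707963267948966 [-3.26040013e-01  3.20112373e-01  1.79460896e+00 -4.44089210e-16
  1.02687132e+00 -1.89683634e+00]
0 [-3.26040013e-01  3.20112373e-01  1.79460896e+00 -4.44089210e-16
  1.02687132e+00 -3.26040013e-01]
3.141592653589793 None
```

Run:
```python
from h import *
set_gripper(0)
env.reach([520,-165,230],down(-np.pi/2))
env.hold(.3)
s=env.read_state();np.save('s1.npy',wT(s));print(s['tool_pos'],s['time_s'],s['width'],s['force'])
shot('wrist','w1.png',scale=1.5)
```

```text
[ 519.94342574 -165.43413172  230.03330559] 3.75 0.4616073306005994 [-0.14467951  0.23203256  0.28239334]
```

View pics/w1.png

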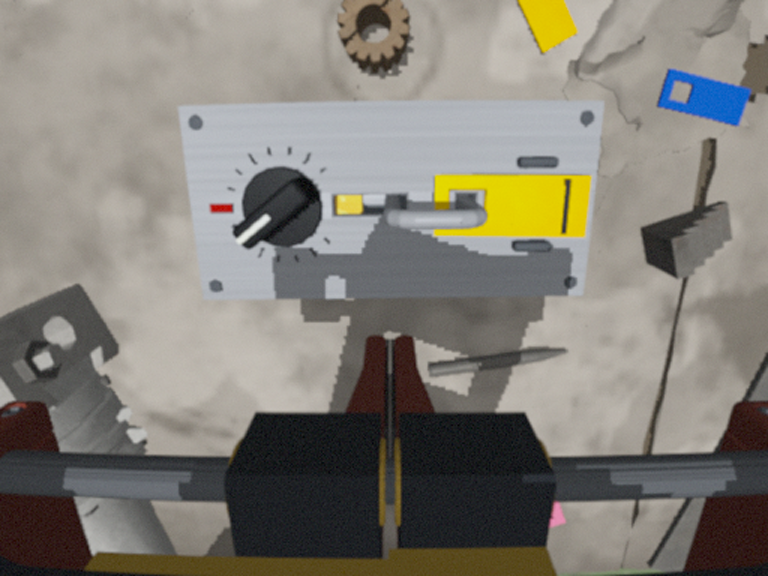

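The wrist view (1.5x) shows the case corners at (180,106), (604,100), (583,295) and (204,299), and the red mark at (221,208). The dial's white line is at (253,230), about two notches counter-clockwise of the mark. The strap spans (435–591, 174–238). Next I'll measure these.

Run:
```python
from h import *
P=viewer.camera_params('wrist');T=np.load('s1.npy')
f=lambda x,y,z:onz(P,T,((x+.5)/1.5-.5,(y+.5)/1.5-.5),z)
C=np.array([f(*c,50) for c in[(180,106),(604,100),(583,295),(204,299)]])
c=C.mean(0);d=(C[0]-C[1])+(C[3]-C[2]);print(C.round(1),c,np.arctan2(-d[0],d[1]),np.linalg.norm(C-np.roll(C,1,0),axis=1))
im=cv2.imread('pics/raw_w1.png').astype(int)
b,g,r=im[...,0],im[...,1],im[...,2]
m=((r>120)&(g<80)).astype(np.uint8)
n,l,st,ce=cv2.connectedComponentsWithStats(m)
for i in range(1,n):
    if 10<st[i,4]<150 and ce[i,1]<180: print('red',ce[i],onz(P,T,ce[i],50))
m=((r>150)&(g>140)&(b<90)).astype(np.uint8)
n,l,st,ce=cv2.connectedComponentsWithStats(m)
for i in range(1,n):
    if st[i,4]>40: print('yel',st[i],onz(P,T,ce[i],57))
print('disc',f(282,207,56)); 
print('strap corners',[f(*q,z).round(1) for q,z in[((435,174),55),((589,174),62),((587,238),62),((435,236),55)]])
print('line',f(237,240,84),f(270,218,84), 'bar end', f(300,185,84))
print('shackle',f(392,214,104),f(482,214,104))
```

```text
[[ 621.1  -51.7   50. ]
 [ 624.3 -281.9   50. ]
 [ 512.5 -283.7   50. ]
 [ 509.8  -52.2   50. ]] [ 566.90591729 -167.38667081   50.        ] 0.012653000946928594 [111.35891412 230.25809809 111.82654027 231.47941691]
red [147.5 138.5] [565.2668245 -69.1929904  50.       ]
yel [345   0  40  35 860] [ 661.02100154 -245.73729108   57.        ]
yel [ 289  116  105   42 3253] [ 568.7239021 -238.728589    57.       ]
yel [224 131  18  12 155] [ 567.7835987  -144.32376827   57.        ]
disc [ 566.50478754 -105.69804571   56.        ]
strap corners [array([ 584.3, -190.6,   55. ]), array([ 585.5, -273. ,   62. ]), array([ 550.4, -276.3,   62. ]), array([ 549.8, -191.6,   55. ])]
line [553.90875019 -88.06360261  84.        ] [ 565.09877215 -105.88732549   84.        ] bar end [ 581.32515308 -121.89482782   84.        ]
shackle [ 570.20619952 -166.89787058  104.        ] [ 570.29487031 -207.82010674  104.        ]
```

Run:
```python
from h import *
q=down(0.009)
env.reach([568,-263,200],q)
env.move_l([568,-263,150],rate=80)
z0=env.read_state()['force']
r=env.move_l([568,-263,130],rate=15,f_stop=22)
s=env.read_state();print(r,s['tool_pos'],s['force']-z0)
env.hold(.4);s=env.read_state();print(s['tool_pos'],s['force']-z0)
env.move_l([568,-263,230],rate=120)
env.reach([555,-165,240],down(-np.pi/2));env.hold(.2)
s=env.read_state();np.save('s2.npy',wT(s));print(s['time_s'])
shot('wrist','w2.png',scale=1.5)
shot('scene','sc2.png',(175,165,285,240),7)
```

```text
True [ 568.21313825 -263.41648207  135.40422345] [-1.35941891  0.55839053  6.59439356]
[ 568.18445945 -263.38587286  135.37414876] [-0.31936398  0.24024007  6.30506456]
10.1167
```

View pics/w2.png

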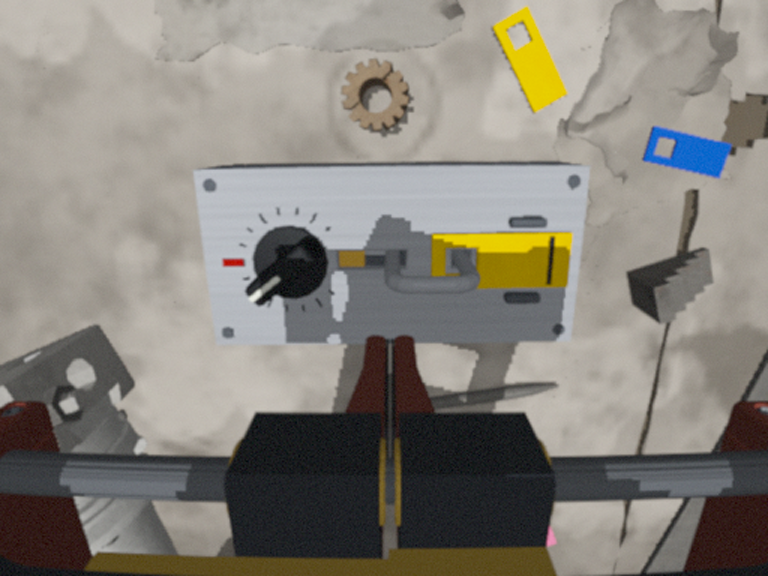

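View pics/sc2.png

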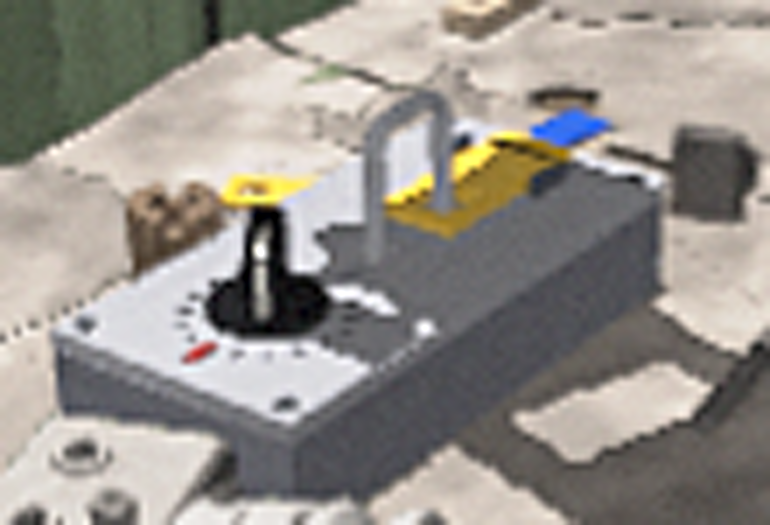

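The strap end is visibly lower: more of the blue plate shows behind it in the scene view. The tips stopped at 55.4 mm. I'll press once more a bit harder to confirm it is a hard stop, then go to the dial.

Run:
```python
from h import *
P=viewer.camera_params('wrist');T=np.load('s2.npy')
f=lambda x,y,z:onz(P,T,((x+.5)/1.5-.5,(y+.5)/1.5-.5),z)
print('disc',f(290,261,56),'line',f(251,302,84),f(280,281,84))
C=np.array([f(*c,50) for c in[(194,172),(590,165),(573,338),(217,343)]]);print(C.mean(0))
print('strap',[f(*p,55).round(1) for p in[(433,234),(571,232),(568,287),(433,290)]])
print('shackle bar',f(400,285,100),f(470,285,100))
q=down(0.009)
env.reach([568,-264,165],q)
z0=env.read_state()['force']
env.move_l([568,-264,138],rate=50)
r=env.move_l([568,-264,128],rate=12,f_stop=30)
s=env.read_state();print(r,s['tool_pos'],s['force']-z0)
env.hold(.3);s=env.read_state();print(s['tool_pos'],s['force']-z0)
env.move_l([568,-264,200],rate=150)
print(env.read_state()['time_s'])
```

```text
disc [ 567.6748912  -105.68202332   56.        ] line [551.70028309 -88.72344822  84.        ] [ 563.91128248 -105.80672355   84.        ]
[ 567.30469534 -167.65074507   50.        ]
strap [array([ 583.9, -191. ,   55. ]), array([ 585.5, -273.2,   55. ]), array([ 551.1, -275.5,   55. ]), array([ 549.1, -192. ,   55. ])]
shackle bar [ 566.89318706 -170.77607335  100.        ] [ 566.93306495 -206.35194743  100.        ]
True [ 568.25066826 -264.15883938  135.36438568] [-1.19283151  1.65695573  7.21775689]
[ 568.25040482 -264.17764595  135.3926924 ] [-1.86757467  0.63698522  6.11416889]
13.8167
```

Run:
```python
from h import *
ax=np.array([567.,-105.2]);yaw=0.009
th=0.698+yaw
env.reach([*ax,190],down(th))
set_gripper(40)
env.move_l([*ax,139],rate=70,f_stop=10)
s=env.read_state();print(s['tool_pos'],s['force'],s['width'])
set_gripper(0)
s=env.read_state();print(s['tool_pos'],s['force'],s['wrist_torque'],s['width'])
for k in range(1,5):
    env.reach([*ax,139],down(th-.698*k/4)); env.hold(.1)
    s=env.read_state();print(s['qpos'][5],s['tool_pos'].round(1),s['force'].round(1),s['wrist_torque'].round(2),s['width'],s['time_s'])
```

```text
[ 567.24121209 -105.24824326  139.1527732 ] [ 0.22043425  0.61366665 -0.1510634 ] 40.269706654862155
[ 567.04691143 -105.27844581  139.26960697] [-0.97894063 -0.5985056   2.72548673] [-0.10020092  0.05260629  0.03919978] 13.619064972187468
-0.7405284029755709 [ 567.  -105.4  139.3] [-1.5 -2.2  5.2] [-0.33  0.29 -0.01] 13.566946652478727 17.0667
-0.5659023693228209 [ 566.9 -105.4  139.3] [-2.2 -1.7  6.3] [-0.4   0.34  0.03] 13.603049327092354 17.4583
-0.3914167291104323 [ 566.8 -105.4  139.3] [-3.  -3.2  8.5] [-0.45  0.4  -0.02] 13.81406480046139 17.85
-0.2169727065507574 [ 566.6 -105.4  139.2] [-3.7 -2.3  7.2] [-0.47  0.56 -0.04] 13.81316485988038 18.2417
```

Run:
```python
from h import *
env.hold(.3)
set_gripper(36)
s=env.read_state()
env.move_l([s['tool_pos'][0],s['tool_pos'][1],225],rate=120)
set_gripper(88)
env.reach([530,-165,235],down(-np.pi/2));env.hold(.2)
s=env.read_state();np.save('s3.npy',wT(s));print(s['time_s'])
shot('wrist','w3.png',scale=1.5)
```

```text
22.4
```

View pics/w3.png

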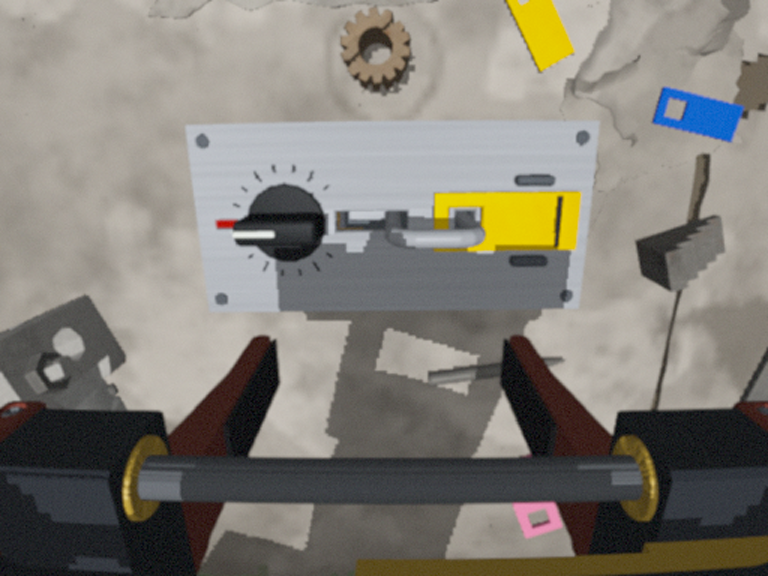

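The white line, from (234,236) to (275,235), now points at the red mark at (225,224); the offset is parallax from its height. The yellow indicator in the toe slot has also gone. I'll check the angle and locate the shackle bar.

Run:
```python
from h import *
P=viewer.camera_params('wrist');T=np.load('s3.npy')
f=lambda x,y,z:onz(P,T,((x+.5)/1.5-.5,(y+.5)/1.5-.5),z)
a,b=f(234,236,84),f(274,235,84);print(a,b,np.arctan2(-(a-b)[0],(a-b)[1]))
print('bar',f(395,238,100),f(478,239,100))
im=cv2.imread('pics/raw_w3.png')
cv2.imwrite('pics/c3.png',cv2.resize(im[110:190,140:400],None,fx=3,fy=3,interpolation=cv2.INTER_CUBIC))
```

```text
[564.93543785 -84.35684707  84.        ] [ 565.41801225 -105.35278606   84.        ] 0.02298013171035104
bar [ 567.2915117  -167.73919502  100.        ] [ 566.92028626 -207.72804979  100.        ]
```

View pics/c3.png

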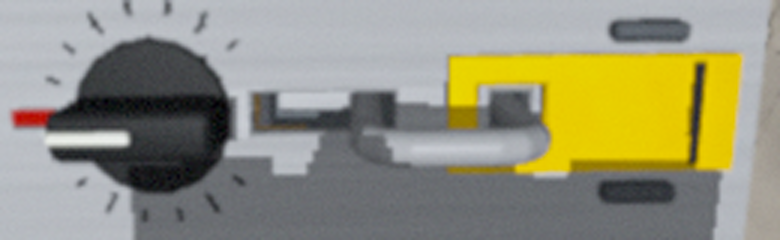

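Run:
```python
from h import *
p=np.array([567.1,-187.7])
print(env.ik([*p,310],down(.009)))
env.reach([*p,215],down(.009))
set_gripper(50)
env.move_l([*p,161],rate=80,f_stop=10)
s=env.read_state();print(s['tool_pos'],s['force'],s['width'])
set_gripper(0);env.hold(.1)
s=env.read_state();print(s['tool_pos'],s['force'],s['width'])
x,y,z=s['tool_pos'];
r=env.move_l([*p,z+12],rate=20,f_stop=15)
s=env.read_state();print(r,s['tool_pos'],s['force'],s['width'],s['time_s'])
if not r:
    r=env.move_l([*p,z+55],rate=40,f_stop=15)
    s=env.read_state();print(r,s['tool_pos'],s['force'],s['width'],s['time_s'])
shot('scene','sc4.png',(150,100,310,240),5)
```

```text
[-3.39555486e-01  3.74593706e-01  1.68676821e+00 -4.44089210e-16
  1.08023074e+00 -3.48555486e-01]
[ 567.29910404 -187.77522658  161.10315471] [-0.23998826 -0.38796845 -0.43914607] 50.183807781218405
[ 567.17058497 -187.70776904  161.0902886 ] [ 0.12538669 -0.06187112  1.68550147] 8.126864285536834
False [ 567.04888781 -187.69713447  173.0882774 ] [-0.34101307 -0.29114278 -2.75377751] 7.969106158275806 27.0333
False [ 566.93432736 -187.65783024  215.79708432] [-0.02658454 -0.06215363 -2.18983678] 8.044211162977259 28.2583
```

View pics/sc4.png

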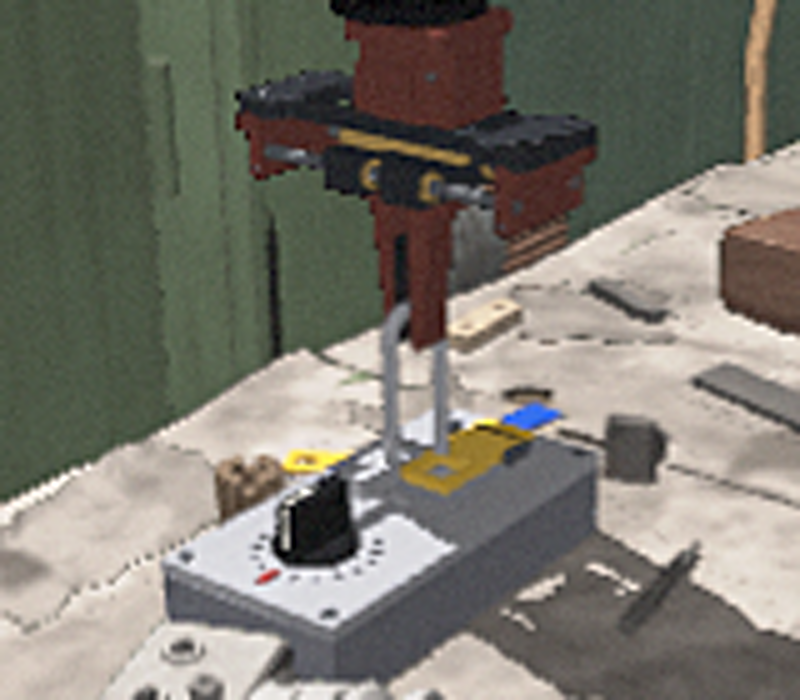

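The shackle is out of the case: its leg ends show at about (390–440, 455) and the lift force is about 2 N, roughly its own weight. The strap still lies flat. I'll raise it further.

Run:
```python
from h import *
env.move_l([567.1,-187.7,312],rate=60)
env.hold(.5)
s=env.read_state();print(s['tool_pos'],s['force'],s['width'],s['time_s'],abs(s['dq']).max())
shot('scene','sc5.png',(150,60,310,240),4)
shot('top','t5.png',(170,100,320,200),5)
```

```text
[ 567.10324843 -187.73762395  311.98828023] [ 0.73141263  0.87862959 -0.91731291] 8.530459918911912 30.5583 0.0013539333653375825
```

View pics/sc5.png

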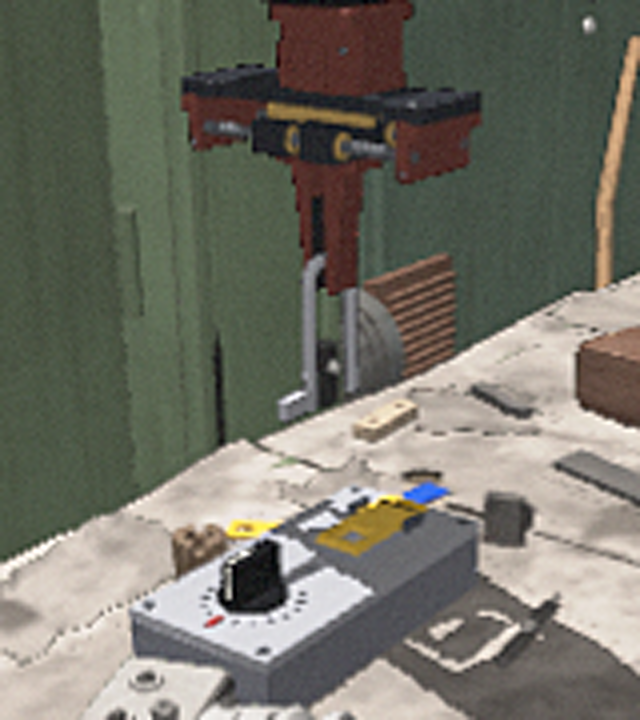

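View pics/t5.png

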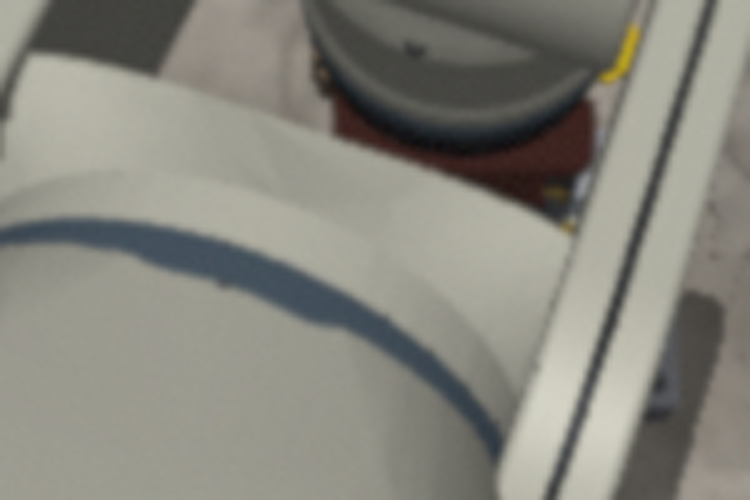

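The shackle hangs upright with its toe at about (293,405), well above the case. The strap is flat and the dial line still points at the mark. The top view is blocked by the arm and adds nothing. I'm handing it in.

Run:
```python
from h import *
workorder.sign_off()
s=env.read_state();print(s['tool_pos'],s['width'],s['time_s'])
```

```text
the job is handed in; nothing more can be done
the job is handed in; nothing more can be done
```

The job is handed in after about 31 s of the 61 s allowed. The gripper is holding the shackle upright about 15 cm above where it was locked.

- **Strap:** I pressed it twice with shut fingers. Both times the tips met a hard stop at about 55.4 mm, and the flat height is 55 mm. That and the pictures are my only evidence that the strap is flat and the catch peg down; I could not read the catch directly.
- **Dial:** I turned it clockwise two notches. The wrist picture put its white line about 0.02 rad from straight, or 0.01 rad from the mark once the case's own slight turn is allowed for.
- **Shackle:** It came straight up with only about 2–3 N on the tool, near its own weight. In the last scene picture it hung upright, clear of the case, with the strap flat and the dial still on the mark. The fingers stood at 8.5 mm on the 9 mm bar, and the arm was still.
- **Checks that failed or disagreed:** The arm blocked the final top view, so it showed nothing. I did not measure the loose tools' final positions, but they look unmoved in the pictures.

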